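# Put a tin of paint away in the push-to-open cupboard

## Task

Put the small tin of paint away in the bench cupboard: push the handle-less door in at its free edge until the catch lets go and pops it ajar, swing it wide open, and stand the small tin upright and wholly inside on the cupboard floor. Then push the door shut until the catch holds it. Keep the tin upright, do not knock over the tins already in the cupboard, and leave the big tin and the jar of brushes where they stand.

Things in the scene. Friction and masses are not known exactly. Their poses are not given: they have to be found in the camera images.
- mouth (a point): The cupboard: a plywood box fixed to the bench, outside 200 mm deep, 240 wide, 270 high, of 16 mm boards; inside 194 deep, 208 wide, 238 high. This point is the middle of the front edge of its inner floor, 16 mm above the bench; x points level into the cupboard, y to its left seen from the front, z up. Two stock tins stand at the back; the front 105 mm of the floor is free.
- door (a joint): Door angle in rad: 0 shut, held by the catch, parallel to the cupboard's front; grows as it swings open towards the robot, stop at 1.75; can be pushed in to -0.022. A plain grey panel without handle, 240 mm wide, 16 thick, from 4 to 266 mm above the bench, hinged at its right edge (seen from the front). It swings lightly and stays where it is left. Shut, its back is 5.5 mm off the cupboard.
- door_edge (a point): Middle of the door's free (left) edge, mid-height and mid-thickness, 236 mm from the hinge axis; moves with the door. Push-to-open catch: pushed in 4 to 5 mm here (about 6 N; hard stop at 5 mm) and let go, the shut door pops ajar, to about 0.25 rad. To latch it, push it the same 4 to 5 mm past shut and let go: it springs back to 0 and is held. One more push would release it again.
- door_hinge (a point): Point on the door's upright hinge axis, mid-height and mid-thickness of the door, 4 mm from its right edge; stays put, 13.5 mm before the cupboard's front. Its axes turn with the door: x square to the panel towards its inner face, y along the panel to the free edge, z up; shut, they are those of the cupboard.
- plunger_tip (a point): Tip of the catch's white plunger, a 10 mm thick pin on the cupboard's left inner wall, 97 mm left of the cupboard's middle and 75 mm above the bench. It pushes on the back of the door: about 5 mm before the cupboard's front when shut, 46 mm before it when the door is open. Its grey housing is 14 mm wide, 22 mm high.
- tin_center (a point): Centre of the small tin to put away: a closed round tin of bare metal, 60 mm diameter, 90 mm high, about 0.3 kg, standing on the bench among the big tin and the jar. The point is half-way up (45 mm above its base) on its axis; z is its axis. It is the smallest tin there.
- big_tin_center (a point): Bystander: the big tin with a paper label and a 200 mm brush lying across its lid, pointing roughly to and from the robot; 92 mm diameter, 115 mm high (126 mm with the brush). Point half-way up the tin.
- jar_center (a point): Bystander: the glass jar of brushes, 72 mm diameter, 110 mm high, brushes up to 210 mm. Point 55 mm above its base.
- stock_a_center (a point): Bystander: left stock tin in the back row inside the cupboard, 70 mm diameter, 105 mm high. Point half-way up.
- stock_b_center (a point): Bystander: right stock tin in the back row inside the cupboard, the same size. Point half-way up.

How it is judged:
By the outcome, as a careful person would: the job done as asked, in the order asked, and still so for the second after the job is handed in, with the robot touching nothing.
It also fails if it takes over 72 s, if anything falls off the work surface, if the arm or the gripper's body presses on something with over 40 N, if the wrist force passes 120 N, or if a joint passes its speed limit or range.

## Robot

A 6-joint arm with a two-finger parallel gripper is mounted at the origin on the work surface. World frame = base frame: x ahead of the robot, y to its left, z up, the work surface at z = 0. Lengths are in m, angles in degrees, forces in N, time in s.
With the tool pointing down it reaches from about 0.325 to 0.925 m from the base axis. Payload 3.1 kg.
Tool frame: the origin (TCP) lies midway between the tips of the shut fingers; the grasp point (between the pads) lies 19 mm behind it; z points along the fingers, y is the line along which they close (so a half turn about z gives the same grasp; the last joint's range is limited). The gripper opens to 85 mm and grips with 20 to 120 N. Pads are 22 mm wide; open, the fingers measure 114 mm over their backs; the gripper's body (76 mm by 85 mm) begins 54 mm behind the grasp point. The pads swing forward as they close: fully open they stand 13 mm farther back than shut.
Start: joints at [-80.397, 12.427, 92.441, -0, 75.132, -6.429], TCP at [0.173, -0.601, 0.231] pointing down, gripper open.
Joint ranges: [-157.48, 157.48], [-44.54, 120.13], [17.64, 146.25], [-64.5, 244.5], [7.68, 150.69], [-147.95, 147.95]. Speed limits (degrees/s): [159.86, 159.86, 180, 180, 180, 180].

## Interface

Orientations are given as a 3x3 rotation matrix whose columns are the frame's x, y, z axes.
In Python, from cell import * gives the robot as it stands.
- The arm moves only by the shell command python3 -m creep 'ROWS' [FORCE]. ROWS is JSON, a list of rows, each an object with "angular": the turn, a rotation vector about the tool's x, y, z in rad, a list of three; "delta_pos": the shift along the tool's x, y, z in cm, a list of three; "claw": the opening, from -1 (shut) to 1 (fully open). A call has 1 to 8 rows; each row shifts and turns the commanded pose from where the row before left it, along the tool's axes as they then stand; what a row does not reach is not made up. A row lasts 1/8 s, in which the tool goes at most 62.5 mm and 10.7 degrees, less where a joint would pass 70% of its speed; a pose out of reach is approached as far as the arm can. A call is refused whole if a number of a shift passes 6.25 or a number of a turn 0.188, either way. A call with a gripper value outside its range is refused whole. The fingers move at their own pace and stop on an object; FORCE is the grip in N (left out, the last holds). Time passes only in rows, so rows that do not move let the fingers close. It gives the time, the measured TCP pose, the force, the opening and the grip force at its end, in the units of the state.
- get_obs(): the state, without advancing time (a new reading comes with each control period).
- get_image(name): name is "scene" or "top"; returns the picture (384x512x3 uint8, red, green, blue); there is no depth.
- camera_params(name): a dict with "fx", "fy", "cx", "cy" (pixels), "origin" and "attitude" of the camera in the world. Camera axes: x right, y up, looking along -z (the intrinsics and any distortion apply to the point x, -y, -z); pixel columns grow to the right and rows downward; lengths in m; the calibration is good to about 2 mm. A picture is of the moment at which its call begins. camera_params takes no time and is no camera call.
- close_job(): hands the job in; it is judged then, once.
The state is a dict: "clock": time; "qpos": joint angles; "joint_velocities": joint speeds; "tau": joint torques, N m; "tool_pos": TCP position; "tool_rot": TCP orientation; "force": force on the tool from outside, world axes, zero at the start; "torque": the same for the moment, N m; "gripper_width": finger opening in m; "gripper_force": force on a finger pad.
Only numpy, scipy, OpenCV 4.12 (cv2) and the standard library are available. Lean on these libraries where they do the work, as an engineer would, in place of code of your own. Each camera call takes 0.05 s, during which the arm holds its last target. There are 200 camera calls.

## Working session

There is one attempt and no reset: what is moved stays moved. The work goes in short steps, Python scripts to look and compute and a shell command to move; the robot and the scene stay as the last step left them, time stands still between calls to the robot, and variables do not carry over. Pictures are saved under pics/ and viewed, at most 10 in all, crops included, and the job is handed in when it is done.

```bash
mkdir -p pics; ls
python3 - <<'E'
from cell import *
import cv2
for n in("scene","top"):
    im=get_image(n); cv2.imwrite(f"pics/{n}0.png",cv2.cvtColor(im,cv2.COLOR_RGB2BGR)); print(camera_params(n))
o=get_obs(); print(o)
E
```

```text
pics
{'fx': 358.1082710243499, 'fy': 358.1082710243499, 'cx': 254.63952428465942, 'cy': 196.78173222319649, 'origin': array([0.3538177 , 0.0385309 , 0.90444696]), 'attitude': array([[ 0.13428039,  0.93763283, -0.32064537],
       [-0.99092257,  0.12915068, -0.03731707],
       [ 0.00642186,  0.32274569,  0.94646394]])}
{'fx': 394.93026461012147, 'fy': 394.93026461012147, 'cx': 248.23825352160463, 'cy': 192.7110319520244, 'origin': array([0.50511   , 0.08900833, 1.04927657]), 'attitude': array([[ 0.00468021,  0.9939032 , -0.11015684],
       [-0.99995262,  0.00559175,  0.00796748],
       [ 0.00853487,  0.11011433,  0.99388228]])}
{'clock': 0.1, 'qpos': array([-8.03967766e+01,  1.24731392e+01,  9.25214020e+01,  1.89254729e-03,
        7.51338552e+01, -6.42736866e+00]), 'joint_velocities': array([-0.0127359 , -0.08753157, -0.1564819 ,  0.06001733,  0.08428436,
       -0.03444808]), 'tau': array([-8.11894661e-04, -3.98075187e+01, -3.04968274e+01, -2.41900580e-04,
        4.19573014e-03,  4.84298937e-06]), 'tool_pos': array([ 0.17251074, -0.59993427,  0.23007195]), 'tool_rot': array([[ 9.61116786e-01,  2.76142005e-01, -3.42364661e-04],
       [ 2.76142072e-01, -9.61114275e-01,  2.21486154e-03],
       [ 2.82564743e-04, -2.22328189e-03, -9.99997489e-01]]), 'force': array([-0.19421571,  0.19994885,  0.39272771]), 'torque': array([0.05482068, 0.03204998, 0.00859258]), 'gripper_force': 0.0, 'gripper_width': 0.08520142922427398}
```

View pics/scene0.png

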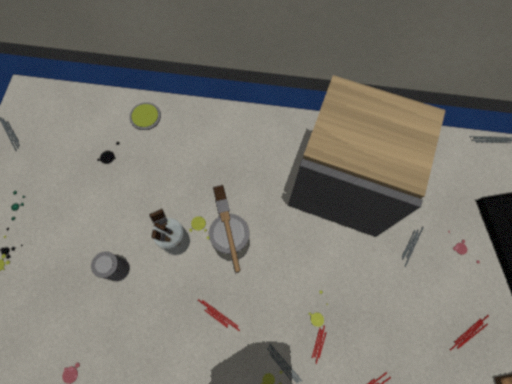

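View pics/top0.png

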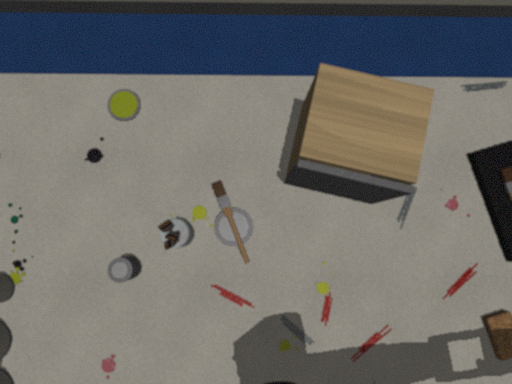

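Both views agree. The small bare tin's lid is at scene (105,265) and top (121,269). The jar is at scene (168,235), and the big tin with the brush at scene (229,235). The cupboard's wooden top has corners in the top view at about (320,65), (433,88), (415,182) and (303,157), with the dark door on the near side. An olive-lidded tin stands farther back at scene (145,115).

```bash
cat > h.py <<'E'
from cell import *
import cv2, numpy as np
def ray(n,uv):
    c=camera_params(n); uv=np.atleast_2d(np.array(uv,float))
    d=np.c_[(uv[:,0]-c["cx"])/c["fx"],-(uv[:,1]-c["cy"])/c["fy"],-np.ones(len(uv))]
    return np.array(c["origin"]), d@np.array(c["attitude"]).T
def plane(n,uv,z):
    o,d=ray(n,uv); return o+d*((z-o[2])/d[:,2])[:,None]
def px(n,P):
    c=camera_params(n); q=(np.atleast_2d(P)-c["origin"])@np.array(c["attitude"])
    return np.c_[c["cx"]-c["fx"]*q[:,0]/q[:,2], c["cy"]+c["fy"]*q[:,1]/q[:,2]]
def say(): 
    o=get_obs(); print(o["clock"],o["tool_pos"].round(4),o["tool_rot"].round(3).tolist(),o["force"].round(1),o["gripper_width"],o["qpos"].round(1))
E
python3 - <<'E'
from h import *
np.set_printoptions(precision=4,suppress=True)
for n in("scene","top"):
    im=cv2.cvtColor(cv2.imread(f"pics/{n}0.png"),cv2.COLOR_BGR2RGB); hsv=cv2.cvtColor(im,cv2.COLOR_RGB2HSV)
    m=((hsv[...,0]>8)&(hsv[...,0]<24)&(hsv[...,1]>60)&(hsv[...,2]>110)).astype(np.uint8)
    m=cv2.morphologyEx(m,cv2.MORPH_OPEN,np.ones((5,5)))
    c=max(cv2.findContours(m,0,1)[0],key=cv2.contourArea)[:,0]
    P=plane(n,c,.27)[:,:2].astype(np.float32)
    r=cv2.minAreaRect(P); print(n,r); print(cv2.boxPoints(r))
    # tin lid: grey gradient circles
    for name,(u,v),z,rr in(("tin",(105,265) if n=="scene" else (121,269),.09,.03),("jar",(168,235) if n=="scene" else (178,233),.11,.036),("big",(229,235) if n=="scene" else (233,227),.115,.046)):
        g=cv2.cvtColor(im,cv2.COLOR_RGB2GRAY); x,y=u-30,v-30
        d=np.linalg.norm(plane(n,[[u,v]],z)-ray(n,[[0,0]])[0]); f=camera_params(n)["fx"]*rr/d
        cs=cv2.HoughCircles(cv2.resize(g[y:y+60,x:x+60],None,fx=4,fy=4,interpolation=2),cv2.HOUGH_GRADIENT,1,10,param1=80,param2=10,minRadius=int(f*4*.9),maxRadius=int(f*4*1.12))
        if cs is not None:
            for k in cs[0][:2]: uv=[(k[0]+.5)/4-.5+x,(k[1]+.5)/4-.5+y]; print(name,uv,k[2]/4,f,plane(n,[uv],z)[0])
    cr=im[235:295,75:150] if n=="scene" else im[239:299,90:165]
    cv2.imwrite(f"pics/{n}_tin.png",cv2.cvtColor(cv2.resize(cr,None,fx=8,fy=8,interpolation=2),cv2.COLOR_RGB2BGR))
E
```

```text
scene ((0.7385797500610352, -0.1576736718416214), (0.23974508047103882, 0.20062564313411713), 76.96403503417969)
[[ 0.6138 -0.2518]
 [ 0.8093 -0.2971]
 [ 0.8633 -0.0635]
 [ 0.6679 -0.0183]]
tin [np.float32(116.5), np.float32(267.5)] 12.8 12.114656141094493 [0.4211 0.3555 0.09  ]
tin [np.float32(104.75), np.float32(263.0)] 12.125 12.114656141094493 [0.4273 0.3842 0.09  ]
jar [np.float32(175.0), np.float32(240.0)] 14.225 15.413149129216183 [0.4968 0.2334 0.11  ]
jar [np.float32(172.5), np.float32(239.5)] 16.55 15.413149129216183 [0.4972 0.2392 0.11  ]
big [np.float32(231.0), np.float32(241.75)] 18.525 20.310659922479743 [0.509  0.1077 0.115 ]
big [np.float32(227.75), np.float32(241.0)] 21.5 20.310659922479743 [0.5096 0.1152 0.115 ]
top ((0.7380996346473694, -0.15841391682624817), (0.24017499387264252, 0.19965225458145142), 76.93091583251953)
[[ 0.6137 -0.2528]
 [ 0.8082 -0.298 ]
 [ 0.8625 -0.064 ]
 [ 0.668  -0.0189]]
tin [np.float32(128.25), np.float32(265.75)] 12.85 11.76900158393094 [0.4343 0.3671 0.09  ]
tin [np.float32(130.75), np.float32(266.5)] 10.8 11.76900158393094 [0.4325 0.3611 0.09  ]
jar [np.float32(178.75), np.float32(231.25)] 15.45 14.92653915624476 [0.5166 0.2453 0.11  ]
jar [np.float32(173.25), np.float32(233.25)] 15.25 14.92653915624476 [0.5119 0.2582 0.11  ]
```

View pics/top_tin.png

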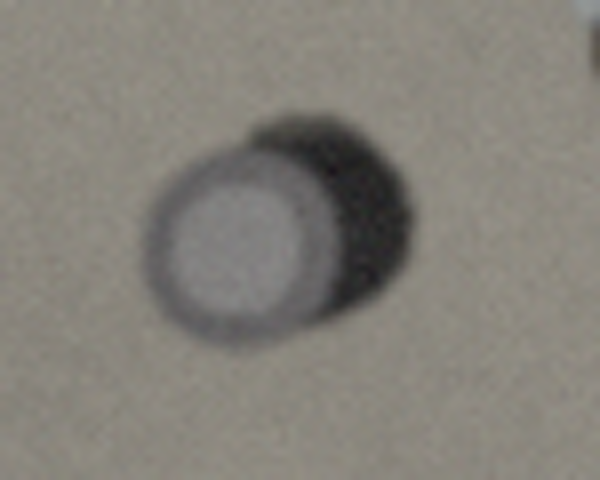

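The crop shows the small tin's lid centred at crop (242,247), which is top px (119.8,269.4), with a radius of about 12 px as expected. The cupboard rectangle comes out at 240×200 mm in both views, with yaw about -13°. I'll move to a point in front of the door's free edge with the fingers shut.

```bash
cat >> h.py <<'E'
X=np.array([.9742,-.2258,0]);Y=np.array([.2258,.9742,0]);M=np.array([.6408,-.1353,0])
def cup(p): d=np.asarray(p)-M; return np.array([d@X,d@Y,d[2]])
def tocup(x,y,z): return M+x*X+y*Y+np.array([0,0,z])
def need(p):
    o=get_obs(); print("tool cm",(o["tool_rot"].T@(np.asarray(p)-o["tool_pos"])*100).round(2))
E
python3 -m creep '[{"angular":[0,0,0],"delta_pos":[4.66,-3.73,0.13],"claw":-1},{"angular":[0,0,0],"delta_pos":[4.66,-3.73,0.13],"claw":-1},{"angular":[0,0,0],"delta_pos":[4.66,-3.73,0.13],"claw":-1},{"angular":[0,0,0],"delta_pos":[4.66,-3.73,0.13],"claw":-1},{"angular":[0,0,0],"delta_pos":[4.66,-3.73,0.13],"claw":-1},{"angular":[0,0,0],"delta_pos":[4.66,-3.73,0.13],"claw":-1},{"angular":[0,0,0],"delta_pos":[4.66,-3.73,0.13],"claw":-1},{"angular":[0,0,0],"delta_pos":[4.66,-3.73,0.13],"claw":-1}]'
python3 - <<'E'
from h import *
say(); need(tocup(-.08,.105,.215))
print("tin scene/top",plane("top",[[119.8,269.4]],.09),plane("scene",[[104.75,264.5]],.09))
E
```

```text
clock: 1.1
tool_pos: [0.4491, -0.2091, 0.2206]
tool_rot: [[0.961, 0.276, -0.0], [0.276, -0.961, -0.0], [-0.0, 0.0, -1.0]]
force: [0.7, 0.1, 0.3]
gripper_width: 0.0001
gripper_force: 0.0
1.1 [ 0.4491 -0.2091  0.2206] [[0.961, 0.276, -0.0], [0.276, -0.961, -0.0], [-0.0, 0.0, -1.0]] [0.7 0.1 0.3] 0.00010238827379590634 [-33.1  -3.1 110.2  -0.   72.8  40.9]
tool cm [ 18.57 -14.87   0.56]
tin scene/top [[0.42561484 0.38690828 0.09      ]] [[0.42406894 0.38332176 0.09      ]]
```

```bash
python3 -m creep '[{"angular":[0,0,0.17],"delta_pos":[0,0,0],"claw":-1},{"angular":[0,0,0.17],"delta_pos":[0,0,0],"claw":-1},{"angular":[0,0,0.166],"delta_pos":[0,0,0],"claw":-1},{"angular":[0,0,0],"delta_pos":[0,0,0],"claw":-1}]'
python3 - <<'E'
from h import *
say(); need(tocup(-.08,.105,.215))
E
```

```text
clock: 1.6
tool_pos: [0.4482, -0.2106, 0.2204]
tool_rot: [[0.975, -0.222, -0.001], [-0.222, -0.975, 0.001], [-0.001, -0.0, -1.0]]
force: [0.2, 0.2, -0.1]
gripper_width: -0.0002
gripper_force: 0.0
1.6 [ 0.4482 -0.2106  0.2204] [[0.975, -0.222, -0.001], [-0.222, -0.975, 0.001], [-0.001, -0.0, -1.0]] [ 0.2  0.2 -0.1] -0.00017120081170706814 [-33.3  -3.  110.2   0.   72.9  69.5]
tool cm [  9.14 -22.15   0.54]
```

```bash
python3 -m creep '[{"angular":[0,0,0],"delta_pos":[2.0,-5.54,0.13],"claw":-1},{"angular":[0,0,0],"delta_pos":[2.3,-5.54,0.13],"claw":-1},{"angular":[0,0,0],"delta_pos":[2.4,-5.54,0.13],"claw":-1},{"angular":[0,0,0],"delta_pos":[2.4,-5.54,0.13],"claw":-1},{"angular":[0,0,0],"delta_pos":[1.5,0,0],"claw":-1},{"angular":[0,0,0],"delta_pos":[1.5,0,0],"claw":-1},{"angular":[0,0,0],"delta_pos":[0.5,0,0],"claw":-1},{"angular":[0,0,0],"delta_pos":[0,0,0],"claw":-1}]'
python3 - <<'E'
from h import *
say(); print(cup(get_obs()["tool_pos"]))
E
```

```text
clock: 2.6
tool_pos: [0.6208, -0.0248, 0.2156]
tool_rot: [[0.974, -0.226, -0.001], [-0.226, -0.974, -0.0], [-0.001, 0.0, -1.0]]
force: [-1.0, 0.6, -0.4]
gripper_width: -0.0001
gripper_force: 0.0
2.6 [ 0.6208 -0.0248  0.2156] [[0.974, -0.226, -0.001], [-0.226, -0.974, -0.0], [-0.001, 0.0, -1.0]] [-1.   0.6 -0.4] -8.468522009086501e-05 [-8.7 12.8 93.8 -0.  73.5 94.3]
[-0.04445166  0.10317919  0.21560574]
```

```bash
for f in 1; do python3 -m creep '[{"angular":[0,0,0],"delta_pos":[0.5,0,0],"claw":-1},{"angular":[0,0,0],"delta_pos":[0.3,0,0],"claw":-1},{"angular":[0,0,0],"delta_pos":[0,0,0],"claw":-1}]'; done
python3 -m creep '[{"angular":[0,0,0],"delta_pos":[0.3,0,0],"claw":-1},{"angular":[0,0,0],"delta_pos":[0,0,0],"claw":-1}]'
```

```text
clock: 2.98
tool_pos: [0.6289, -0.0252, 0.2158]
tool_rot: [[0.974, -0.225, 0.0], [-0.225, -0.974, 0.0], [0.0, -0.0, -1.0]]
force: [-0.5, 0.6, -0.3]
gripper_width: -0.0002
gripper_force: 0.0
clock: 3.22
tool_pos: [0.6305, -0.0254, 0.2155]
tool_rot: [[0.975, -0.224, -0.004], [-0.224, -0.975, 0.0], [-0.004, 0.0, -1.0]]
force: [-6.0, 0.8, 2.0]
gripper_width: 0.0005
gripper_force: 0.0
```

```bash
python3 -m creep '[{"angular":[0,0,0],"delta_pos":[0.2,0,0],"claw":-1},{"angular":[0,0,0],"delta_pos":[0,0,0],"claw":-1}]'
python3 -m creep '[{"angular":[0,0,0],"delta_pos":[0.2,0,0],"claw":-1},{"angular":[0,0,0],"delta_pos":[0,0,0],"claw":-1}]'
```

```text
clock: 3.48
tool_pos: [0.6321, -0.0258, 0.2154]
tool_rot: [[0.974, -0.224, -0.004], [-0.224, -0.974, 0.001], [-0.004, 0.0, -1.0]]
force: [-5.6, 1.0, 1.7]
gripper_width: -0.0002
gripper_force: 0.0
clock: 3.72
tool_pos: [0.6339, -0.0261, 0.2154]
tool_rot: [[0.974, -0.224, -0.004], [-0.224, -0.974, 0.001], [-0.004, 0.0, -1.0]]
force: [-5.4, 1.5, 2.9]
gripper_width: 0.0
gripper_force: 0.0
```

```bash
python3 -m creep '[{"angular":[0,0,0],"delta_pos":[0.2,0,0],"claw":-1},{"angular":[0,0,0],"delta_pos":[0,0,0],"claw":-1}]'
python3 -m creep '[{"angular":[0,0,0],"delta_pos":[-1.5,0,0],"claw":-1},{"angular":[0,0,0],"delta_pos":[-5,0,0],"claw":-1},{"angular":[0,0,0],"delta_pos":[-4,0,0],"claw":-1},{"angular":[0,0,0],"delta_pos":[0,0,0],"claw":-1},{"angular":[0,0,0],"delta_pos":[0,0,0],"claw":-1}]'
python3 - <<'E'
from h import *
say(); print(cup(get_obs()["tool_pos"]))
im=get_image("top"); cv2.imwrite("pics/top1.png",cv2.cvtColor(im,cv2.COLOR_RGB2BGR))
E
```

```text
clock: 3.98
tool_pos: [0.6342, -0.0264, 0.2151]
tool_rot: [[0.974, -0.225, -0.009], [-0.225, -0.974, 0.001], [-0.009, 0.001, -1.0]]
force: [-10.4, 0.6, 3.3]
gripper_width: 0.0001
gripper_force: 0.0
clock: 4.6
tool_pos: [0.5364, -0.0036, 0.2165]
tool_rot: [[0.975, -0.224, 0.003], [-0.224, -0.975, -0.001], [0.004, -0.0, -1.0]]
force: [-0.2, -0.4, 0.3]
gripper_width: -0.0003
gripper_force: 0.0
4.6 [ 0.5364 -0.0036  0.2165] [[0.975, -0.224, 0.003], [-0.224, -0.975, -0.001], [0.004, -0.0, -1.0]] [-0.2 -0.4  0.3] -0.0003067343233054906 [ -7.9   2.3 105.4  -0.   72.2  95.1]
[-0.13147553  0.10471173  0.21650135]
```

View pics/top1.png

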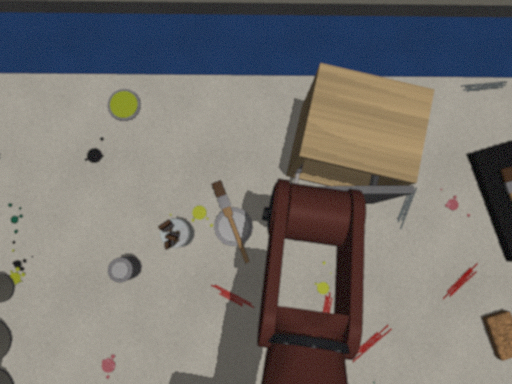

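The door has popped ajar: its free edge is at about (298,178) and its hinge side at (413,190). The fingers now go around the free edge into the gap.

```bash
python3 -m creep '[{"angular":[0,0,0],"delta_pos":[0,-5.5,0],"claw":-1},{"angular":[0,0,0],"delta_pos":[5.1,0,0],"claw":-1},{"angular":[0,0,0],"delta_pos":[5.1,0,0],"claw":-1},{"angular":[0,0,0],"delta_pos":[0,0,0],"claw":-1},{"angular":[0,0,0],"delta_pos":[0,3.7,0],"claw":-1},{"angular":[0,0,0],"delta_pos":[0,3.7,0],"claw":-1},{"angular":[0,0,0],"delta_pos":[0,0,0],"claw":-1}]'
python3 - <<'E'
from h import *
print(cup(get_obs()["tool_pos"]))
E
```

```text
clock: 5.52
tool_pos: [0.6301, -0.0471, 0.2158]
tool_rot: [[0.974, -0.228, 0.0], [-0.228, -0.974, -0.0], [0.0, 0.0, -1.0]]
force: [-0.3, 0.5, 0.2]
gripper_width: -0.0002
gripper_force: 0.0
[-0.03036862  0.08346429  0.21580923]
```

```bash
python3 -m creep '[{"angular":[0,0,0],"delta_pos":[-4.0,0.35,0],"claw":-1},{"angular":[0,0,0],"delta_pos":[-3.66,1.73,0],"claw":-1},{"angular":[0,0,0],"delta_pos":[-3.04,1.96,0],"claw":-1},{"angular":[0,0,0],"delta_pos":[-2.52,2.33,0],"claw":-1},{"angular":[0,0,0],"delta_pos":[-2.08,2.71,0],"claw":-1},{"angular":[0,0,0],"delta_pos":[-1.68,3.21,0],"claw":-1},{"angular":[0,0,0],"delta_pos":[-1.07,3.46,0],"claw":-1},{"angular":[0,0,0],"delta_pos":[-0.43,3.39,0],"claw":-1}]'
python3 -m creep '[{"angular":[0,0,0],"delta_pos":[0,1.2,0],"claw":-1},{"angular":[0,0,0],"delta_pos":[0,0,0],"claw":-1}]'
python3 - <<'E'
from h import *
print(cup(get_obs()["tool_pos"]))
im=get_image("top"); cv2.imwrite("pics/top2.png",cv2.cvtColor(im,cv2.COLOR_RGB2BGR))
E
```

```text
clock: 6.52
tool_pos: [0.4073, -0.1899, 0.2163]
tool_rot: [[0.975, -0.224, 0.002], [-0.224, -0.975, 0.0], [0.002, -0.001, -1.0]]
force: [0.5, 1.0, 1.2]
gripper_width: 0.0001
gripper_force: 0.0
clock: 6.78
tool_pos: [0.4059, -0.1947, 0.2169]
tool_rot: [[0.974, -0.225, 0.003], [-0.225, -0.974, 0.017], [-0.001, -0.017, -1.0]]
force: [0.4, 21.8, 10.9]
gripper_width: -0.0002
gripper_force: 0.0
[-0.21546324 -0.11089492  0.21692308]
```

View pics/top2.png

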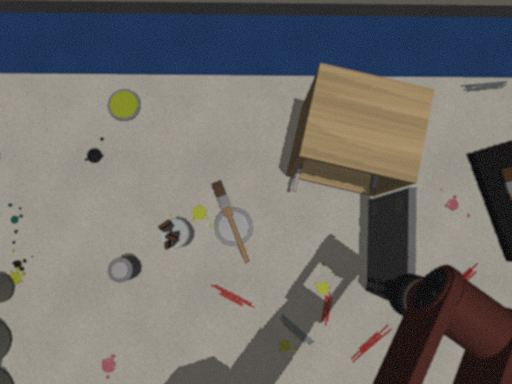

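The door stands fully open along the line (413,187) to (405,285), resting on its stop with 22 N on the fingers. I'll back off, raise, yaw and tilt toward the tin.

```bash
python3 -m creep '[{"angular":[0,0,0],"delta_pos":[0,-4.5,0],"claw":-1},{"angular":[0,0,-0.168],"delta_pos":[0,0,-6],"claw":-1},{"angular":[0,0,-0.168],"delta_pos":[0,0,-6],"claw":-1},{"angular":[0,0,-0.168],"delta_pos":[0,0,0],"claw":-1},{"angular":[0,0,-0.168],"delta_pos":[0,0,0],"claw":-1},{"angular":[0,0,-0.168],"delta_pos":[0,0,0],"claw":1},{"angular":[0,0.157,0],"delta_pos":[0,0,0],"claw":1},{"angular":[0,0.157,0],"delta_pos":[0,0,0],"claw":1}]'
python3 - <<'E'
from h import *
say()
for b in([162,226],[165,243],[178,233]): print(b,plane("top",[b],.2)[0])
print(px("scene",plane("top",[[162,226],[165,243]],.2)))
need([.349,.332,.27])
E
```

```text
clock: 7.82
tool_pos: [0.4159, -0.1567, 0.3368]
tool_rot: [[0.774, 0.578, 0.258], [0.549, -0.816, 0.18], [0.314, 0.002, -0.949]]
force: [-0.5, 0.1, -1.0]
gripper_width: 0.0543
gripper_force: 0.0
7.825 [ 0.4159 -0.1567  0.3368] [[0.774, 0.578, 0.258], [0.549, -0.816, 0.18], [0.314, 0.002, -0.949]] [-0.5  0.1 -1. ] 0.05432701892321795 [-42.2 -20.8 114.1  18.   82.8  10.8]
[162, 226] [0.52653823 0.26639164 0.2       ]
[165, 243] [0.49048336 0.25897882 0.2       ]
[178, 233] [0.51180126 0.23184623 0.2       ]
[[153.11935986 214.41730711]
 [152.69501186 232.02752049]]
tool cm [ 19.57 -43.76  13.42]
```

```bash
python3 -m creep '[{"angular":[0,0,0],"delta_pos":[2.17,-4.86,1.49],"claw":1},{"angular":[0,0,0],"delta_pos":[2.17,-4.86,1.49],"claw":1},{"angular":[0,0,0],"delta_pos":[2.17,-4.86,1.49],"claw":1},{"angular":[0,0,0],"delta_pos":[2.17,-4.86,1.49],"claw":1},{"angular":[0,0,0],"delta_pos":[2.17,-4.86,1.49],"claw":1},{"angular":[0,0,0],"delta_pos":[2.17,-4.86,1.49],"claw":1},{"angular":[0,0,0],"delta_pos":[2.17,-4.86,1.49],"claw":1},{"angular":[0,0,0],"delta_pos":[2.17,-4.86,1.49],"claw":1}]'
python3 -m creep '[{"angular":[0,0,0],"delta_pos":[2.17,-4.86,1.49],"claw":1},{"angular":[0,0.157,0],"delta_pos":[0,0,0],"claw":1},{"angular":[0,0.157,0],"delta_pos":[0,0,0],"claw":1},{"angular":[0,0.157,0],"delta_pos":[0,0,0],"claw":1},{"angular":[0,0,0],"delta_pos":[0,0,0],"claw":1}]'
python3 - <<'E'
from h import *
say()
R=get_obs()["tool_rot"]; need(np.array([.425,.385,.06])+.019*R[:,2]-.13*R[:,2])
E
```

```text
clock: 8.82
tool_pos: [0.3548, 0.2791, 0.2766]
tool_rot: [[0.776, 0.577, 0.254], [0.548, -0.817, 0.18], [0.311, -0.0, -0.95]]
force: [1.4, -0.3, 0.2]
gripper_width: 0.0852
gripper_force: 0.0
clock: 9.45
tool_pos: [0.3449, 0.3292, 0.2633]
tool_rot: [[0.583, 0.577, 0.572], [0.411, -0.817, 0.405], [0.701, -0.001, -0.713]]
force: [0.4, -0.2, -1.0]
gripper_width: 0.0854
gripper_force: 0.0
9.45 [0.3449 0.3292 0.2633] [[0.583, 0.577, 0.572], [0.411, -0.817, 0.405], [0.701, -0.001, -0.713]] [ 0.4 -0.2 -1. ] 0.08539892843752445 [ 35.2 -37.2 139.2   0.2  33.5  89.8]
tool cm [-7.29  0.09 10.24]
```

```bash
python3 -m creep '[{"angular":[0,0,0],"delta_pos":[-2.4,0,3.4],"claw":1},{"angular":[0,0,0],"delta_pos":[-2.4,0,3.4],"claw":1},{"angular":[0,0,0],"delta_pos":[-2.5,0.1,3.4],"claw":1},{"angular":[0,0,0],"delta_pos":[0,0,0],"claw":1}]'
python3 - <<'E'
from h import *
say()
a=get_image("scene"); b=get_image("top")
q=np.hstack([cv2.resize(a[180:300,60:210],None,fx=2.6,fy=2.6,interpolation=2),cv2.resize(b[180:300,80:230],None,fx=2.6,fy=2.6,interpolation=2)])
cv2.imwrite("pics/pre.png",cv2.cvtColor(q,cv2.COLOR_RGB2BGR))
R=get_obs()["tool_rot"]; need(np.array([.425,.385,.06])+.019*R[:,2])
E
```

```text
clock: 9.95
tool_pos: [0.3648, 0.3409, 0.1409]
tool_rot: [[0.585, 0.576, 0.572], [0.411, -0.818, 0.403], [0.699, -0.001, -0.715]]
force: [0.1, 0.7, 0.1]
gripper_width: 0.0854
gripper_force: 0.0
9.95 [0.3648 0.3409 0.1409] [[0.585, 0.576, 0.572], [0.411, -0.818, 0.403], [0.699, -0.001, -0.715]] [0.1 0.7 0.1] 0.08539013164930526 [ 34.9 -18.3 142.9   1.2  11.   88.7]
tool cm [-1.09 -0.13 13.09]
```

View pics/pre.png

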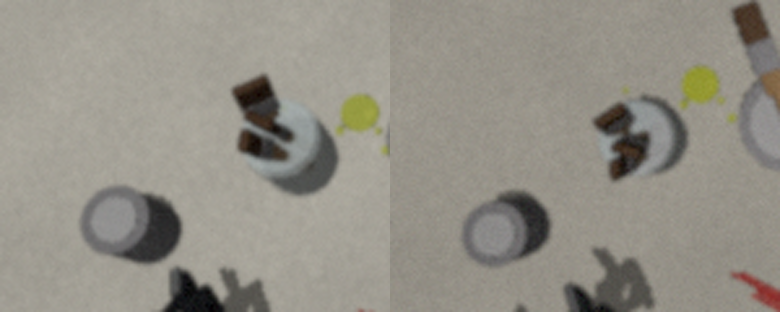

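The tin lid is at panel (115,220) in scene and (105,232) in top, which confirms tin ≈ (0.425,0.386). The jar is well clear. Joint 5 is close to its limit, so I'll steepen the tilt by 9° before going in.

```bash
python3 -m creep '[{"angular":[0,-0.16,0],"delta_pos":[0,0,0],"claw":1},{"angular":[0,0,0],"delta_pos":[0,0,0],"claw":1}]'
python3 - <<'E'
from h import *
say()
R=get_obs()["tool_rot"]; need(np.array([.425,.386,.06])+.019*R[:,2])
E
```

```text
clock: 10.3
tool_pos: [0.371, 0.3452, 0.1528]
tool_rot: [[0.656, 0.576, 0.488], [0.462, -0.817, 0.344], [0.597, 0.0, -0.802]]
force: [0.4, 0.6, 0.3]
gripper_width: 0.0853
gripper_force: 0.0
10.3 [0.371  0.3452 0.1528] [[0.656, 0.576, 0.488], [0.462, -0.817, 0.344], [0.597, 0.0, -0.802]] [0.4 0.6 0.3] 0.08534224824035935 [ 34.9 -16.9 136.9   0.4  23.3  89.4]
tool cm [-0.12 -0.23 13.39]
```

```bash
python3 -m creep '[{"angular":[0,0,0],"delta_pos":[-0.1,-0.2,4.5],"claw":1},{"angular":[0,0,0],"delta_pos":[0,0,4.5],"claw":1},{"angular":[0,0,0],"delta_pos":[0,0,3],"claw":1},{"angular":[0,0,0],"delta_pos":[0,0,1.4],"claw":1},{"angular":[0,0,0],"delta_pos":[0,0,0],"claw":1}]'
python3 - <<'E'
from h import *
say()
R=get_obs()["tool_rot"]; need(np.array([.425,.386,.06])+.019*R[:,2])
E
```

```text
clock: 10.92
tool_pos: [0.4299, 0.3895, 0.0454]
tool_rot: [[0.668, 0.576, 0.472], [0.47, -0.818, 0.332], [0.577, 0.0, -0.817]]
force: [0.2, -0.4, 0.5]
gripper_width: 0.0858
gripper_force: 0.0
10.925 [0.4299 0.3895 0.0454] [[0.668, 0.576, 0.472], [0.47, -0.818, 0.332], [0.577, 0.0, -0.817]] [ 0.2 -0.4  0.5] 0.08578795877518061 [ 35.3   8.3 128.8  -0.6   7.7  90.7]
tool cm [0.36 0.01 0.36]
```

```bash
python3 -m creep '[{"angular":[0,-0.08,0],"delta_pos":[0,0,0],"claw":1},{"angular":[0,0,0],"delta_pos":[0,0,0],"claw":1}]'
python3 - <<'E'
from h import *
say()
R=get_obs()["tool_rot"]; need(np.array([.425,.386,.06])+.019*R[:,2])
E
```

```text
clock: 11.18
tool_pos: [0.4313, 0.3905, 0.0475]
tool_rot: [[0.701, 0.576, 0.421], [0.494, -0.818, 0.296], [0.515, 0.0, -0.857]]
force: [0.6, -0.0, 0.6]
gripper_width: 0.0853
gripper_force: 0.0
11.175 [0.4313 0.3905 0.0475] [[0.701, 0.576, 0.421], [0.494, -0.818, 0.296], [0.515, 0.0, -0.857]] [ 0.6 -0.   0.6] 0.0853304878857535 [ 35.3   8.5 126.1  -0.3  14.4  90.4]
tool cm [-0.02  0.    0.43]
```

```bash
python3 -m creep '[{"angular":[0,0,0],"delta_pos":[0,0,0.4],"claw":1},{"angular":[0,0,0],"delta_pos":[0,0,0],"claw":0},{"angular":[0,0,0],"delta_pos":[0,0,0],"claw":0},{"angular":[0,0,0],"delta_pos":[0,0,0],"claw":-1},{"angular":[0,0,0],"delta_pos":[0,0,0],"claw":-1},{"angular":[0,0,0],"delta_pos":[0,0,0],"claw":-1}]' 40
python3 - <<'E'
from h import *
say()
E
```

```text
clock: 11.92
tool_pos: [0.4299, 0.3897, 0.04]
tool_rot: [[0.705, 0.576, 0.414], [0.497, -0.817, 0.291], [0.506, 0.0, -0.862]]
force: [-3.5, -0.2, 3.7]
gripper_width: 0.0591
gripper_force: 44.7
11.925 [0.4299 0.3897 0.04  ] [[0.705, 0.576, 0.414], [0.497, -0.817, 0.291], [0.506, 0.0, -0.862]] [-3.5 -0.2  3.7] 0.05911606933574134 [ 35.3   9.4 126.   -0.3  14.2  90.4]
```

```bash
python3 -m creep '[{"angular":[0,0,0],"delta_pos":[1.27,0,-2.15],"claw":-1},{"angular":[0,0,0],"delta_pos":[2.53,0,-4.31],"claw":-1},{"angular":[0,0,0],"delta_pos":[2.53,0,-4.31],"claw":-1},{"angular":[0,0,0],"delta_pos":[2.53,0,-4.31],"claw":-1},{"angular":[0,0,0],"delta_pos":[2.53,0,-4.31],"claw":-1},{"angular":[0,0,0],"delta_pos":[1.27,0,-2.15],"claw":-1},{"angular":[0,0,0],"delta_pos":[0,0,0],"claw":-1}]'
python3 - <<'E'
from h import *
from scipy.spatial.transform import Rotation as Ro
say(); o=get_obs(); R=o["tool_rot"]; p=o["tool_pos"]; print(o["gripper_force"])
yaw=np.arctan2(R[1,2],R[0,2]); d=(np.radians(-13.05)-yaw)/9
print(yaw,d,"rot",(R.T@[0,0,d]).round(4),"shift",(R.T@(Ro.from_rotvec([0,0,d]).apply(p)-p)*100).round(3), Ro.from_rotvec([0,0,9*d]).apply(p))
E
```

```text
clock: 12.8
tool_pos: [0.431, 0.39, 0.2917]
tool_rot: [[0.704, 0.576, 0.416], [0.496, -0.818, 0.293], [0.509, 0.0, -0.861]]
force: [-0.3, 0.3, -3.8]
gripper_width: 0.0589
gripper_force: 45.6
12.8 [0.431  0.39   0.2917] [[0.704, 0.576, 0.416], [0.496, -0.818, 0.293], [0.509, 0.0, -0.861]] [-0.3  0.3 -3.8] 0.058899166246659425 [ 3.530e+01 -1.380e+01  1.165e+02 -1.000e-01  4.680e+01  9.020e+01]
45.58375418186188
0.612668461008292 -0.09338154759928356 rot [-0.0475 -0.      0.0804] shift [0.351 5.41  0.21 ] [ 0.5780545  -0.06088059  0.29167855]
```

```bash
python3 -m creep '[{"angular":[-0.0475,0,0.0804],"delta_pos":[-0.25,5.3,-0.15],"claw":-1},{"angular":[-0.0475,0,0.0804],"delta_pos":[-0.25,5.3,-0.15],"claw":-1},{"angular":[-0.0475,0,0.0804],"delta_pos":[-0.25,5.2,-0.15],"claw":-1},{"angular":[-0.0475,0,0.0804],"delta_pos":[-0.25,5.2,-0.15],"claw":-1},{"angular":[-0.0475,0,0.0804],"delta_pos":[-0.25,5.1,-0.15],"claw":-1},{"angular":[-0.0475,0,0.0804],"delta_pos":[-0.25,5.1,-0.15],"claw":-1},{"angular":[-0.0475,0,0.0804],"delta_pos":[-0.25,5.0,-0.15],"claw":-1},{"angular":[-0.0475,0,0.0804],"delta_pos":[-0.25,5.0,-0.15],"claw":-1}]'
python3 -m creep '[{"angular":[-0.0475,0,0.0804],"delta_pos":[-0.25,4.9,-0.15],"claw":-1},{"angular":[0,0,0],"delta_pos":[0,0,0],"claw":-1}]'
python3 - <<'E'
from h import *
say(); o=get_obs(); print(np.degrees(np.arctan2(o["tool_rot"][1,2],o["tool_rot"][0,2])),cup(o["tool_pos"]),o["gripper_force"]); need(tocup(-.13,.005,.25))
E
```

```text
clock: 13.8
tool_pos: [0.5218, -0.0039, 0.2856]
tool_rot: [[0.858, -0.136, 0.496], [-0.117, -0.991, -0.07], [0.501, 0.002, -0.866]]
force: [0.0, -0.3, -3.5]
gripper_width: 0.0587
gripper_force: 45.6
clock: 14.05
tool_pos: [0.5121, -0.0527, 0.2859]
tool_rot: [[0.843, -0.23, 0.487], [-0.198, -0.973, -0.117], [0.501, 0.003, -0.866]]
force: [0.8, -0.3, -4.2]
gripper_width: 0.0588
gripper_force: 45.9
14.05 [ 0.5121 -0.0527  0.2859] [[0.843, -0.23, 0.487], [-0.198, -0.973, -0.117], [0.501, 0.003, -0.866]] [ 0.8 -0.3 -4.2] 0.05877673263154549 [-13.8 -23.3 123.8   0.2  49.4  89.4]
-13.530015709594563 [-0.14402797  0.05137789  0.2858575 ] 45.928698778152466
tool cm [-0.57  4.62  3.83]
```

```bash
python3 - <<'E'
from h import *
need(tocup(-.07,.005,.15)); need(tocup(-.06,.005,.07));need(tocup(.051,.005,.07))
E
python3 -m creep '[{"angular":[0,0,0],"delta_pos":[-0.2,2.3,2],"claw":-1},{"angular":[0,0,0],"delta_pos":[-0.3,2.3,2],"claw":-1},{"angular":[0,0,0],"delta_pos":[0,0,0],"claw":-1}]'
python3 - <<'E'
from h import *
print(get_obs()["qpos"])
need(tocup(-.07,.005,.15)); need(tocup(-.06,.005,.07));need(tocup(.051,.005,.07))
E
```

```text
tool cm [-0.39  4.57 15.49]
tool cm [-3.53  4.55 22.91]
tool cm [ 6.08  4.51 28.47]
clock: 14.42
tool_pos: [0.517, -0.0986, 0.2478]
tool_rot: [[0.844, -0.226, 0.486], [-0.196, -0.974, -0.113], [0.499, 0.0, -0.867]]
force: [-0.3, -0.4, -4.0]
gripper_width: 0.0589
gripper_force: 45.9
[-20.62729912 -19.50690109 125.31645924   5.32632772  44.62499266
  79.6451043 ]
tool cm [ 0.23  0.27 11.42]
tool cm [-2.89  0.27 18.85]
tool cm [ 6.73  0.26 24.38]
```

```bash
python3 -m creep '[{"angular":[0,0,0],"delta_pos":[0.1,0.2,5.7],"claw":-1},{"angular":[0,0,0],"delta_pos":[0.1,0.1,5.7],"claw":-1},{"angular":[0,0,0],"delta_pos":[-1.5,0,3.7],"claw":-1},{"angular":[0,0,0],"delta_pos":[-1.5,0,3.7],"claw":-1},{"angular":[0,0,0],"delta_pos":[0,0,0],"claw":-1}]'
python3 - <<'E'
from h import *
o=get_obs();print(o["qpos"],cup(o["tool_pos"]),cup(o["tool_pos"]+o["tool_rot"][:,2]))
need(tocup(.051,.005,.066))
for n in("scene","top"): cv2.imwrite(f"pics/{n}3.png",cv2.cvtColor(get_image(n),cv2.COLOR_RGB2BGR))
E
```

```text
clock: 15.05
tool_pos: [0.5844, -0.1153, 0.0714]
tool_rot: [[0.846, -0.223, 0.484], [-0.194, -0.975, -0.111], [0.497, -0.0, -0.868]]
force: [-0.6, 0.7, -4.0]
gripper_width: 0.0588
gripper_force: 45.9
[-19.64119129   7.05314813 123.58156163   9.84801123  20.03755203
  74.8928268 ] [-0.05941922  0.00674638  0.07136611] [ 0.43715359  0.00835894 -0.79663475]
tool cm [9.32 0.2  5.95]
```

View pics/scene3.png

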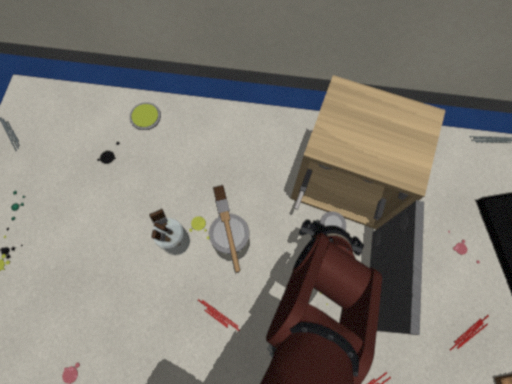

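The tin is in front of the mouth with the arm clear of the door. Before inserting, I'll check the wrist's clearance to the lintel with a quick link-length fit.

Run:
```python
import numpy as np
D=np.array([[12.43,92.44,75.13,.6243,.231],[-3.1,110.2,72.8,.4954,.2206],[12.8,93.8,73.5,.6213,.2156],[2.3,105.4,72.2,.5364,.2165],[-37.2,139.2,33.5,.4768,.2633],[-16.9,136.9,23.3,.5068,.1528],[8.5,126.1,14.4,.5818,.0475],[-13.8,116.5,46.8,.5813,.2917]])
q=np.radians(D[:,:3]);a=q[:,0];b=a+q[:,1];t=b+q[:,2];r=np.sqrt(D[:,3]**2-.07**2)
O=np.ones(8);Z=0*O
A=np.r_[np.c_[O,Z,np.sin(a),np.sin(b),np.cos(b),np.sin(t)],np.c_[Z,O,np.cos(a),np.cos(b),-np.sin(b),np.cos(t)]]
s=np.linalg.lstsq(A,np.r_[r,D[:,4]],rcond=None);print(s[0].round(4),np.abs(A@s[0]-np.r_[r,D[:,4]]).max())
```

```text
[-0.0014  0.2961  0.4548  0.5592  0.0622  0.3052] 0.0006905978745431751
```

```bash
python3 -m creep '[{"angular":[0,0,0],"delta_pos":[2.3,0.1,1.35],"claw":-1},{"angular":[0,0,0],"delta_pos":[2.3,0.1,1.35],"claw":-1},{"angular":[0,0,0],"delta_pos":[0,0,0],"claw":-1}]'
python3 -m creep '[{"angular":[0,0,0],"delta_pos":[1.5,0,0.9],"claw":-1},{"angular":[0,0,0],"delta_pos":[1.5,0,0.9],"claw":-1},{"angular":[0,0,0],"delta_pos":[0,0,0],"claw":-1}]'
python3 - <<'E'
from h import *
o=get_obs();print(o["qpos"],cup(o["tool_pos"]))
need(tocup(.047,.005,.058))
E
```

```text
clock: 15.52
tool_pos: [0.645, -0.1335, 0.0832]
tool_rot: [[0.835, -0.225, 0.502], [-0.191, -0.974, -0.118], [0.516, 0.003, -0.857]]
force: [0.0, 0.3, -3.5]
gripper_width: 0.0583
gripper_force: 45.9
clock: 15.9
tool_pos: [0.6761, -0.1404, 0.0803]
tool_rot: [[0.838, -0.225, 0.498], [-0.192, -0.974, -0.117], [0.511, 0.002, -0.859]]
force: [-0.1, 0.1, -3.8]
gripper_width: 0.0592
gripper_force: 46.0
[-18.82753365  16.09541503 111.52788559   7.72997852  21.91725095
  77.72839775] [0.0355381  0.00298671 0.08033789]
tool cm [-0.16 -0.2   2.51]
```

```bash
python3 -m creep '[{"angular":[0,0,0],"delta_pos":[0,-0.1,1.2],"claw":-1},{"angular":[0,0,0],"delta_pos":[0,-0.1,0.8],"claw":-1},{"angular":[0,0,0],"delta_pos":[0,0,0],"claw":-1}]'
python3 - <<'E'
from h import *
o=get_obs();print(o["qpos"],cup(o["tool_pos"]),o["tool_rot"].round(3))
E
```

```text
clock: 16.27
tool_pos: [0.6834, -0.1399, 0.0583]
tool_rot: [[0.841, -0.225, 0.492], [-0.193, -0.974, -0.115], [0.505, 0.002, -0.863]]
force: [-0.5, 0.3, -3.7]
gripper_width: 0.059
gripper_force: 46.2
[-18.52245215  19.09857869 110.49165625   7.82671595  20.37533115
  77.82892241] [0.04249041 0.00513273 0.05829656] [[ 0.841 -0.225  0.492]
 [-0.193 -0.974 -0.115]
 [ 0.505  0.002 -0.863]]
```

```bash
python3 -m creep '[{"angular":[0,0,0],"delta_pos":[0.43,0,0.25],"claw":-1},{"angular":[0,0,0],"delta_pos":[-0.1,0,0.17],"claw":-1},{"angular":[0,0,0],"delta_pos":[0,0,0],"claw":-1}]'
python3 -m creep '[{"angular":[0,0,0],"delta_pos":[-0.1,0,0.17],"claw":-1},{"angular":[0,0,0],"delta_pos":[0,0,0],"claw":-1}]'
python3 - <<'E'
from h import *
o=get_obs();print(cup(o["tool_pos"]))
E
```

```text
clock: 16.65
tool_pos: [0.6894, -0.1416, 0.0581]
tool_rot: [[0.84, -0.225, 0.494], [-0.193, -0.974, -0.116], [0.507, 0.002, -0.862]]
force: [-0.9, 0.1, -3.4]
gripper_width: 0.059
gripper_force: 46.2
clock: 16.9
tool_pos: [0.6893, -0.1415, 0.0561]
tool_rot: [[0.84, -0.225, 0.494], [-0.193, -0.974, -0.116], [0.507, 0.002, -0.862]]
force: [0.6, -0.3, -4.3]
gripper_width: 0.0587
gripper_force: 46.3
[0.04867188 0.00486603 0.05611278]
```

```bash
python3 -m creep '[{"angular":[0,0,0],"delta_pos":[-0.05,0,0.1],"claw":-1},{"angular":[0,0,0],"delta_pos":[0,0,0],"claw":-1}]'
python3 -m creep '[{"angular":[0,0,0],"delta_pos":[-0.05,0,0.1],"claw":-1},{"angular":[0,0,0],"delta_pos":[0,0,0],"claw":-1}]'
```

```text
clock: 17.15
tool_pos: [0.6901, -0.1418, 0.0561]
tool_rot: [[0.839, -0.225, 0.496], [-0.193, -0.974, -0.116], [0.509, 0.002, -0.861]]
force: [-2.2, 0.1, 0.6]
gripper_width: 0.0592
gripper_force: 46.5
clock: 17.4
tool_pos: [0.6908, -0.142, 0.0561]
tool_rot: [[0.838, -0.225, 0.497], [-0.192, -0.974, -0.116], [0.51, 0.002, -0.86]]
force: [-5.2, 1.4, 5.4]
gripper_width: 0.0585
gripper_force: 47.1
```

```bash
python3 -m creep '[{"angular":[0,0,0],"delta_pos":[0.05,0,-0.09],"claw":0.6},{"angular":[0,0,0],"delta_pos":[0,0,0],"claw":0.7},{"angular":[0,0,0],"delta_pos":[0,0,0],"claw":1},{"angular":[0,0,0],"delta_pos":[0,0,0],"claw":1},{"angular":[0,0,0],"delta_pos":[0,0,-2],"claw":1},{"angular":[0,0,0],"delta_pos":[0,0,0],"claw":1}]'
```

```text
clock: 18.15
tool_pos: [0.6804, -0.1396, 0.0736]
tool_rot: [[0.839, -0.225, 0.496], [-0.192, -0.974, -0.116], [0.51, 0.002, -0.86]]
force: [-1.0, -0.6, -0.1]
gripper_width: 0.0856
gripper_force: 0.0
```

```bash
python3 -m creep '[{"angular":[0,0,0],"delta_pos":[0,0,-4],"claw":1},{"angular":[0,0,0],"delta_pos":[0,0,-5],"claw":1},{"angular":[0,0,0],"delta_pos":[0,0,-5],"claw":1},{"angular":[0,0,0],"delta_pos":[-3,0,-5],"claw":1},{"angular":[0,0,0],"delta_pos":[-4,0,-4],"claw":-1},{"angular":[0,0,0],"delta_pos":[-4,0,-4],"claw":-1},{"angular":[0,0,0],"delta_pos":[0,0,0],"claw":-1}]'
python3 - <<'E'
from h import *
say();o=get_obs();print(cup(o["tool_pos"]))
a=get_image("scene"); b=get_image("top")
print(px("scene",[tocup(.0425,.005,.106),tocup(0,0,.016),tocup(0,.104,.016),tocup(0,-.104,.016)]))
cv2.imwrite("pics/scene4.png",cv2.cvtColor(a,cv2.COLOR_RGB2BGR)); 
cv2.imwrite("pics/crop4.png",cv2.cvtColor(np.hstack([cv2.resize(a[120:320,280:430],(390,520)),cv2.resize(b[120:320,280:430],(390,520))]),cv2.COLOR_RGB2BGR))
E
```

```text
clock: 19.02
tool_pos: [0.4525, -0.0865, 0.2515]
tool_rot: [[0.836, -0.225, 0.5], [-0.192, -0.974, -0.118], [0.513, 0.003, -0.858]]
force: [-0.1, 0.5, -0.4]
gripper_width: 0.0322
gripper_force: 0.0
19.025 [ 0.4525 -0.0865  0.2515] [[0.836, -0.225, 0.5], [-0.192, -0.974, -0.118], [0.513, 0.003, -0.858]] [-0.1  0.5 -0.4] 0.03215945130515177 [-22.8 -31.7 132.9   6.5  48.5  77.1]
[-0.1944641   0.00506785  0.25146898]
[[345.16444416 184.96292428]
 [333.91508743 212.28588047]
 [295.82246497 198.69310221]
 [372.94935345 226.21467004]]
```

View pics/crop4.png

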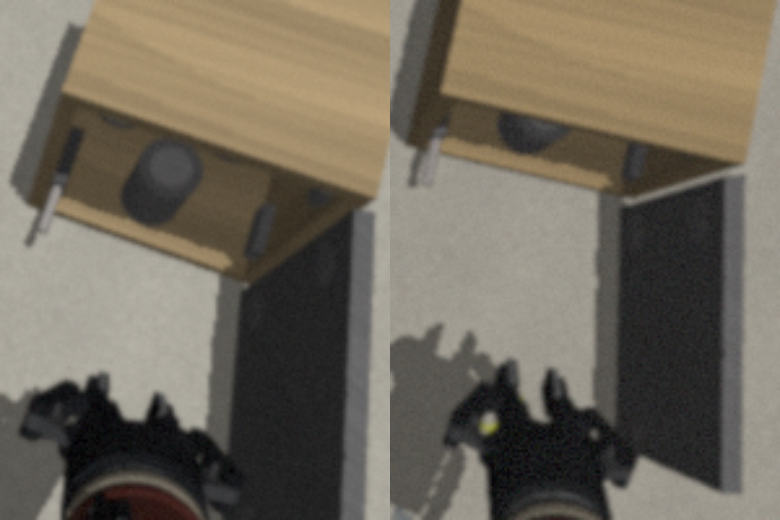

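The small tin stands upright inside, its lid at scene ≈ (347,183), close to the predicted (345,185). The plunger sticks out at crop (45,210) and the door is wide open. Next I go over the door to its outer face.

```bash
python3 -m creep '[{"angular":[0,-0.178,0],"delta_pos":[2,0,-3.5],"claw":-1},{"angular":[0,-0.178,0],"delta_pos":[1.4,0,-3.8],"claw":-1},{"angular":[0,-0.178,0],"delta_pos":[0,0,-2],"claw":-1},{"angular":[0,0,0],"delta_pos":[0,0,0],"claw":-1}]'
python3 - <<'E'
from h import *
say();o=get_obs();print(cup(o["tool_pos"])); need(tocup(-.2,-.23,.325))
E
```

```text
clock: 19.62
tool_pos: [0.454, -0.087, 0.3489]
tool_rot: [[0.974, -0.224, -0.003], [-0.224, -0.974, -0.001], [-0.003, 0.002, -1.0]]
force: [-0.4, 0.2, -0.1]
gripper_width: -0.0
gripper_force: 0.0
19.625 [ 0.454  -0.087   0.3489] [[0.974, -0.224, -0.003], [-0.224, -0.974, -0.001], [-0.003, 0.002, -1.0]] [-0.4  0.2 -0.1] -4.4240976430922604e-05 [-1.950e+01 -1.230e+01  1.047e+02 -1.000e-01  8.770e+01  8.350e+01]
[-0.19286385  0.00491079  0.34885977]
tool cm [-0.74 23.49  2.43]
```

```bash
python3 -m creep '[{"angular":[0,0,0],"delta_pos":[-0.2,5.9,0],"claw":-1},{"angular":[0,0,0],"delta_pos":[-0.2,5.9,0],"claw":-1},{"angular":[0,0,0],"delta_pos":[-0.2,5.9,0],"claw":-1},{"angular":[0,0,0],"delta_pos":[-0.2,5.9,0],"claw":-1},{"angular":[0,0,0],"delta_pos":[0,0,4],"claw":-1},{"angular":[0,0,0],"delta_pos":[0,0,5],"claw":-1},{"angular":[0,0,0],"delta_pos":[0,0,4.4],"claw":-1},{"angular":[0,0,0],"delta_pos":[0,0,0],"claw":-1}]'
python3 - <<'E'
from h import *
say();o=get_obs();print(cup(o["tool_pos"]))
H=np.array([-.0135,-.116]);s=.2;n=-.024
for t in(1.75,1.6,1.4,1.2,1,.8,.6,.45,.3): print(t,(H+s*np.array([-np.sin(t),np.cos(t)])+n*np.array([np.cos(t),np.sin(t)])).round(4))
E
```

```text
clock: 20.62
tool_pos: [0.3855, -0.3107, 0.2094]
tool_rot: [[0.974, -0.225, -0.01], [-0.225, -0.974, 0.008], [-0.012, -0.005, -1.0]]
force: [-0.2, 0.0, -0.3]
gripper_width: 0.0001
gripper_force: 0.0
20.625 [ 0.3855 -0.3107  0.2094] [[0.974, -0.225, -0.01], [-0.225, -0.974, 0.008], [-0.012, -0.005, -1.0]] [-0.2  0.  -0.3] 7.800840286858456e-05 [-4.690e+01 -2.000e+00  1.104e+02 -1.000e-01  7.230e+01  5.610e+01]
[-0.20911181 -0.22855436  0.20942342]
1.75 [-0.206  -0.1753]
1.6 [-0.2127 -0.1458]
1.4 [-0.2147 -0.1057]
1.2 [-0.2086 -0.0659]
1 [-0.1948 -0.0281]
0.8 [-0.1737  0.0061]
0.6 [-0.1462  0.0355]
0.45 [-0.1221  0.0537]
0.3 [-0.0955  0.068 ]
```

```bash
python3 -m creep '[{"angular":[0,0,0],"delta_pos":[0.1,-3.9,-0.3],"claw":-1},{"angular":[0,0,0],"delta_pos":[-0.2,-2.2,-0.3],"claw":-1},{"angular":[0,0,0],"delta_pos":[-0.4,-3.8,0],"claw":-1},{"angular":[0,0,0],"delta_pos":[-0.1,-2.4,0],"claw":-1},{"angular":[0,0,0],"delta_pos":[0.6,-4.0,0],"claw":-1},{"angular":[0,0,0],"delta_pos":[1.4,-3.8,0],"claw":-1},{"angular":[0,0,0],"delta_pos":[2.1,-3.4,0],"claw":-1},{"angular":[0,0,0],"delta_pos":[2.75,-2.9,0],"claw":-1}]'
python3 -m creep '[{"angular":[0,0,0],"delta_pos":[2.4,-1.8,0],"claw":-1},{"angular":[0,0,0],"delta_pos":[2.2,-1.1,0],"claw":-1},{"angular":[0,0,0],"delta_pos":[0,0,0],"claw":-1}]'
python3 - <<'E'
from h import *
say();o=get_obs();print(cup(o["tool_pos"]))
cv2.imwrite("pics/top5.png",cv2.cvtColor(get_image("top"),cv2.COLOR_RGB2BGR))
E
```

```text
clock: 21.62
tool_pos: [0.5111, -0.0701, 0.2238]
tool_rot: [[0.975, -0.224, 0.002], [-0.224, -0.975, -0.003], [0.003, 0.003, -1.0]]
force: [0.5, -1.1, 0.5]
gripper_width: 0.0
gripper_force: 0.4
clock: 22.0
tool_pos: [0.5625, -0.0526, 0.2229]
tool_rot: [[0.975, -0.223, 0.001], [-0.223, -0.975, -0.002], [0.002, 0.002, -1.0]]
force: [-0.2, 0.4, -0.6]
gripper_width: 0.0
gripper_force: 0.0
22.0 [ 0.5625 -0.0526  0.2229] [[0.975, -0.223, 0.001], [-0.223, -0.975, -0.002], [0.002, 0.002, -1.0]] [-0.2  0.4 -0.6] 2.2306201345681176e-05 [-1.240e+01  5.500e+00  1.012e+02 -1.000e-01  7.320e+01  9.050e+01]
[-0.09499162  0.06283482  0.2229402 ]
```

View pics/top5.png

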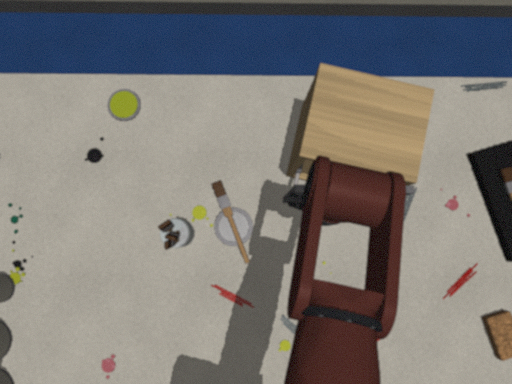

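```bash
python3 -m creep '[{"angular":[0,0,0],"delta_pos":[1.6,-2.0,0.2],"claw":-1},{"angular":[0,0,0],"delta_pos":[1.6,-1.4,0.2],"claw":-1},{"angular":[0,0,0],"delta_pos":[1.2,-0.8,0.2],"claw":-1},{"angular":[0,0,0],"delta_pos":[0.9,0,0],"claw":-1},{"angular":[0,0,0],"delta_pos":[0,0,0],"claw":-1}]'
python3 - <<'E'
from h import *
o=get_obs();print(cup(o["tool_pos"]))
E
```

```text
clock: 22.68
tool_pos: [0.6212, -0.024, 0.2148]
tool_rot: [[0.974, -0.225, -0.003], [-0.225, -0.974, -0.001], [-0.003, 0.001, -1.0]]
force: [-3.5, 1.7, 0.1]
gripper_width: 0.0003
gripper_force: 0.0
[-0.04425395  0.10404259  0.21482871]
```

```bash
python3 -m creep '[{"angular":[0,0,0],"delta_pos":[0.5,0,0],"claw":-1},{"angular":[0,0,0],"delta_pos":[0.5,0,0],"claw":-1},{"angular":[0,0,0],"delta_pos":[0,0,0],"claw":-1}]'
python3 -m creep '[{"angular":[0,0,0],"delta_pos":[0.2,0,0],"claw":-1},{"angular":[0,0,0],"delta_pos":[0,0,0],"claw":-1}]'
python3 -m creep '[{"angular":[0,0,0],"delta_pos":[0.15,0,0],"claw":-1},{"angular":[0,0,0],"delta_pos":[0,0,0],"claw":-1}]'
```

```text
clock: 23.05
tool_pos: [0.6302, -0.026, 0.2148]
tool_rot: [[0.974, -0.226, -0.004], [-0.226, -0.974, -0.0], [-0.004, 0.001, -1.0]]
force: [-4.6, 1.9, 0.4]
gripper_width: -0.0
gripper_force: 0.0
clock: 23.3
tool_pos: [0.6318, -0.0263, 0.2148]
tool_rot: [[0.974, -0.226, -0.005], [-0.226, -0.974, 0.0], [-0.005, 0.001, -1.0]]
force: [-5.4, 4.2, 1.2]
gripper_width: -0.0001
gripper_force: 0.0
clock: 23.55
tool_pos: [0.6332, -0.0266, 0.2148]
tool_rot: [[0.974, -0.226, -0.005], [-0.226, -0.974, 0.0], [-0.005, 0.001, -1.0]]
force: [-5.9, 4.1, 1.2]
gripper_width: -0.0002
gripper_force: 0.0
```

Next I push to the hard stop, then release slowly and check.

```bash
python3 -m creep '[{"angular":[0,0,0],"delta_pos":[0.2,0,0],"claw":-1},{"angular":[0,0,0],"delta_pos":[0.1,0,0],"claw":-1},{"angular":[0,0,0],"delta_pos":[0,0,0],"claw":-1}]'
python3 -m creep '[{"angular":[0,0,0],"delta_pos":[-0.5,0,0],"claw":-1},{"angular":[0,0,0],"delta_pos":[-0.8,0,0],"claw":-1},{"angular":[0,0,0],"delta_pos":[-3,0,0],"claw":-1},{"angular":[0,0,0],"delta_pos":[-6,0,0],"claw":-1},{"angular":[0,0,0],"delta_pos":[-6,0,0],"claw":-1},{"angular":[0,0,0],"delta_pos":[0,6,-2],"claw":-1},{"angular":[0,0,0],"delta_pos":[-4,4,-4],"claw":-1},{"angular":[0,0,0],"delta_pos":[0,0,0],"claw":-1}]'
python3 - <<'E'
from h import *
a=get_image("scene"); b=get_image("top")
cv2.imwrite("pics/end.png",cv2.cvtColor(np.hstack([cv2.resize(a[60:320,90:450],(400,289)),cv2.resize(b[60:320,90:450],(400,289))]),cv2.COLOR_RGB2BGR))
E
```

```text
clock: 23.92
tool_pos: [0.6341, -0.0267, 0.2148]
tool_rot: [[0.974, -0.226, -0.01], [-0.226, -0.974, 0.001], [-0.01, 0.001, -1.0]]
force: [-11.4, 4.7, 4.0]
gripper_width: 0.0001
gripper_force: 0.0
clock: 24.92
tool_pos: [0.4232, -0.0784, 0.2758]
tool_rot: [[0.973, -0.229, 0.008], [-0.229, -0.973, -0.006], [0.009, 0.004, -1.0]]
force: [0.4, 0.0, 0.4]
gripper_width: 0.0003
gripper_force: 0.0
```

View pics/end.png

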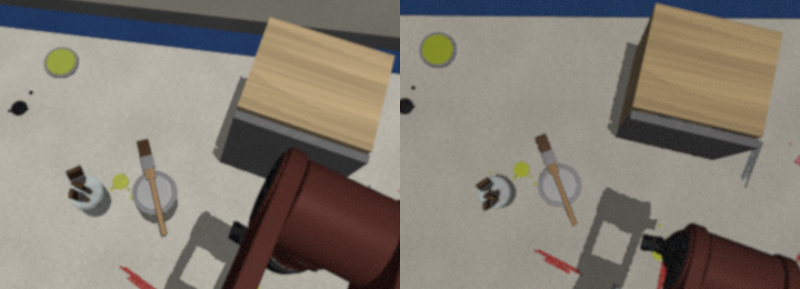

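The door is shut, parallel to the cupboard front as at the start (right panel, along (620,130) to (760,150)). The big tin, brush and jar are untouched, and the arm is clear of everything. Handing in.

```bash
python3 -c "
from cell import *
print(close_job())"
```

```text
the job is handed in; nothing more can be done
None
```

The small tin stands upright inside the cupboard, the door is shut on its catch, the big tin and jar were left where they stood, and I handed the job in at about 25 s; no verdict came back.

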